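Weigh a truffle on the beam scale and offer it to the tart

ROBOT

A 7-joint arm with a two-finger parallel gripper is mounted at the origin on the work surface. World frame = base frame: x ahead of the robot, y to its left, z up, the work surface at z = 0. Lengths are in m, angles in rad, forces in N, time in s.
With the tool pointing down it reaches from about 0.4 to 0.875 m from the base axis. Payload 19.3 kg.
Tool frame: the origin (TCP) lies at the very end of the fingers, on their centre line; the grasp point (between the pads) lies 19 mm behind it; z points along the fingers, x is the direction in which the jaws open and shut, and the axes are right-handed (so a half turn about z gives the same grasp; the last joint's range is limited). The gripper opens to 85 mm and grips with 20 to 120 N. Pads are 22 mm wide; open, the fingers measure 114 mm over their backs; the gripper's body (76 mm by 85 mm) begins 54 mm behind the grasp point. The pads swing forward as they close: fully open they stand 13 mm farther back than shut.
Start: joints at [-1.218, 0.521, -0.036, 1.599, 0.021, 1.021, -0.113], TCP at [0.256, 0.57, 0.231] pointing down, gripper open.
Joint ranges: [-2.91, 2.91], [-0.3, 2.13], [-1.5, 1.42], [0.17, 2.43], [-1.26, 4.41], [0.16, 1.93], [-2.52, 2.52]. Speed limits (rad/s): [1.89, 1.89, 2.39, 2.39, 3.01, 3.01, 3.01].

INTERFACE

Orientations are given as a unit quaternion [w, x, y, z].
In Python, from plant import * gives the robot as it stands.
- The arm moves only by the tool move_arm, never from a script. Its argument "rows" is a list that holds one entry, the list of rows, each a list of 7 numbers: the shift along the tool's x, y, z in mm, then the turn, a rotation vector about the tool's x, y, z in rad, then the opening, from -1 (shut) to 1 (fully open). In form: [[[dx, dy, dz, wx, wy, wz, claw], ...]]. A call has 1 to 5 rows; each row is the pose to reach, as a shift and turn from the pose commanded when the call began, along the tool's axes at that moment; what a row does not reach only later rows make up. A row lasts 1/10 s, in which the tool goes at most 50 mm and 8.59 degrees, less where a joint would pass 70% of its speed; a pose out of reach is approached as far as the arm can. A call with a gripper value outside its range is refused whole. The fingers move at their own pace and stop on an object; "grip_force" is the grip in N (left out, the last holds). Time passes only in rows, so rows that repeat a pose let the fingers close. It gives the time, the measured TCP pose, the force and the opening at its end, in the units of the state.
- get_state(): the state, without advancing time (a new reading comes with each control period).
- camera(name): name is "scene" or "top"; returns the picture (384x512x3 uint8, red, green, blue); there is no depth.
- camera_info(name): a dict with "fx", "fy", "cx", "cy" (pixels), "R" (3x3) and "t" (3): a world point X has camera coordinates R X + t. Camera axes: x right, y down, z forward; pixel columns grow to the right and rows downward; lengths in m; the calibration is good to about 2 mm. A picture is of the moment at which its call begins. camera_info takes no time and is no camera call.
- finish_job(): hands the job in, once; it reports no verdict.
The state is a dict: "clock": time; "qpos": joint angles; "joint_vel": joint speeds; "tau": joint torques, N m; "tcp_pos": TCP position; "tcp_rot": TCP orientation; "ft_force": force on the tool from outside, world axes, zero at the start; "torque": the same for the moment, N m; "width": opening from 0.0 (shut) to 1.0 (fully open).
Only numpy, scipy, OpenCV 4.12 (cv2) and the standard library are available. Lean on these libraries where they do the work, as an engineer would, in place of code of your own. Each camera call takes 0.05 s, during which the arm holds its last target.

TASK

Weigh the chocolate truffle on the beam scale: throw the red-knobbed arrest lever right across to free the beam, leave it until the beam has come to rest, then bring the lever right back so that the beam is arrested again before anything is taken off. Then lift the weighing dish by its bow handle, turn it a quarter turn from the way it sat on the scale (either way round), and finish holding it level and still a few centimetres above the plain tart on the gold board, with its pouring lip over the middle of the tart and nothing but the gripper carrying it. Keep the dish level and the truffle near its middle all the way, do not knock the tart, and leave everything else where it stands; the program ends while the dish is still held.

Things in the scene. Friction and masses are not known exactly. Their poses are not given: they have to be found in the camera images.
- scale: equal-arm beam scale fixed to the bench, grey base 150 x 350 mm; origin at the centre of its underside. y runs along the beam, x to its back (lever at the -x side). Steel platforms, 100 mm across, tops 128 mm above the bench, at y = +-130 mm: dish on one, brass counterweight on the other, either way round; they stay level and rise or sink by 8 mm at most
- dial_top (a point): middle of the top edge of the white dial between the platforms, 64 mm wide, 182 mm above the bench: the scale's highest point apart from the dish
- beam (a joint): tilt of the beam, rad; 0 is level, positive lifts its +y end, stops at -0.06 and 0.06. Freed, it swings and settles within about 5 s, level or leaning, depending on the truffle's weight
- arrest_lever (a joint): arrest lever at the scale's front, rad. 0: leaning to the scale's -y side, beam arrested (held level); 1.0: thrown over to the +y side, beam free; stops at both. Up to 0.2 the beam is held, from 0.8 on quite free. It stays where it is left; about 2 N at the knob move it
- lever_axis (a point): point on the lever's axis, which is parallel to the scale's x axis: 118 mm before the scale's centre, 50 mm above the bench; the lever is upright at 0.5 rad
- lever_knob (a point): centre of the lever's red ball knob, 24 mm across, 75 mm from the lever's axis; about 25 mm free on all sides
- dish: round shallow metal weighing dish, 112 mm across, 21 mm deep, 130 g, foot 76 mm across; origin at the centre of its underside, z up, x towards its pouring lip. On the scale the lip points along the scale's -y within 6 degrees. The hollow slopes up 8 degrees, 22 in its outer half. A wire bow (6 mm) arches over it in its y-z plane from the rim at y = +-57 mm
- dish_grip (a point): centre of the straight black grip on top of the bow, 98 mm above the dish's underside; it lies along the dish's y axis, 54 mm long, 14 mm wide, 14 mm high
- dish_lip (a point): tip of the dish's pouring lip, 72 mm from the dish's centre along its x axis, 16 mm above its underside
- dish_middle (a point): point where the truffle's centre lies when it rests in the middle of the dish, 22 mm above the underside
- truffle: dark brown chocolate ball, 32 mm across, about 16 to 26 g, loose in the middle of the dish; origin at its centre
- tart: plain unglazed tart, 74 mm across, 26 mm tall, loose on the gold board; origin at the centre of its underside, 4 mm above the bench
- cake_board: round gold cake board, 116 mm across, 4 mm thick, fixed to the bench under the tart; origin at the centre of its underside
- counterweight: bystander: the brass weight on the scale's other platform (38 mm across, 30 mm tall, knobbed); origin at the underside (about the middle)
- muffin_a: bystander: chocolate-brown muffin in a purple paper case, 74 mm across, 60 mm tall; origin at the underside (about the middle)
- muffin_b: bystander: a second such muffin; origin at the underside (about the middle)
- glaze_jar: bystander: closed amber glass jar, 68 mm across, 100 mm tall; origin at the underside (about the middle)
- pastry_brush: bystander: pastry brush, 200 mm long, lying on the bench; origin at the underside (about the middle)
- ring_cutter: bystander: steel pastry ring cutter, 76 mm across, 40 mm tall; origin at the underside (about the middle)
- spare_weight: bystander: a larger brass weight, 48 mm across, 38 mm tall, on the bench; origin at the underside (about the middle)
There are look-alikes about, which are no part of the job. What is shaped like the dish but green or orange is not meant.

How it is judged:
On the way, in this order (a step that is already met when the one before it is completed fails the run):
1. the lever is thrown right across and the freed beam, dish and counterweight on it, is at rest (value of joint arrest_lever above 0.8 rad and velocity of joint beam between -0.03 and 0.03 rad/s and z of dish in the frame of scale between 0.115 and 0.145 m and contact force between dish and scale above 0.3 N), for 1 s.
2. the lever is back and the beam is arrested level, with the dish still on the scale (value of joint arrest_lever below 0.22 rad and value of joint beam between -0.025 and 0.025 rad and z of dish in the frame of scale between 0.115 and 0.145 m and contact force between dish and scale above 0.3 N), for 0.2 s.
3. the dish is lifted clear of the scale with the truffle in its middle (value of joint arrest_lever below 0.22 rad and value of joint beam between -0.025 and 0.025 rad and contact force between dish and scale below 0.05 N and z of dish in the frame of scale above 0.16 m and distance between truffle and dish_middle below 0.025 m), for 0.2 s.
At the end, for the whole second after the job is handed in: Beam arrested level; dish in the fingers only, underside 30 to 130 mm above the bench, level within 0.1 rad, still; lip tip within 25 mm of the tart's centre seen from above, lip within 20 degrees of square to the beam; truffle within 12 mm of the dish's middle; tart on its board (value of joint arrest_lever below 0.22 rad and value of joint beam between -0.025 and 0.025 rad and contact force between the fingers and dish above 1 N and contact force between dish and scale below 0.05 N and contact force between dish and tart below 0.05 N and contact force between dish and cake_board below 0.05 N and height (world z) of dish between 0.03 and 0.13 m and angle between each of dish, tart's own z axis and vertical below 0.1 rad and linear speed of dish below 0.03 m/s and angular speed of dish below 0.15 rad/s and horizontal distance between dish_lip and tart below 0.025 m and angle between the x axis of dish and the y axis of scale, either way round above 1.22 rad and distance between truffle and dish_middle below 0.012 m and linear speed of truffle below 0.05 m/s and horizontal distance between tart and cake_board below 0.02 m); the arm keeps its last pose, push and grip.
It fails at once if the dish is taken off while the beam is free (value of joint arrest_lever above 0.4 rad and z of dish in the frame of scale above 0.155 m).
It fails at once if the truffle rolls more than 30 mm from the middle of the dish (distance between truffle and dish_middle above 0.03 m).
It fails at once if the dish is tipped by more than about 15 degrees (angle between dish's own z axis and vertical above 0.26 rad).
It fails at once if the tart is knocked (more than 2 N, or moved by 20 mm) (contact force between any of dish, the arm, the fingers and tart above 2 N or distance of tart from where it was at the start of the episode above 0.02 m).
It fails at once if a bystander or the counterweight is moved by more than 30 mm (distance of any of counterweight, muffin_a, muffin_b, glaze_jar, pastry_brush, ring_cutter, spare_weight from where it was at the start of the episode above 0.03 m).
It also fails if it takes over 72 s, if anything falls off the work surface, if the arm or the gripper's body presses on something with over 40 N, if the wrist force passes 120 N, or if a joint passes its speed limit or range.

## Working session

There is one attempt and no reset: what is moved stays moved. The work goes in short steps, Python scripts to look and compute and a tool call to move; the robot and the scene stay as the last step left them, time stands still between calls to the robot, and variables do not carry over. Pictures are saved under pics/ and viewed, and the job is handed in when it is done.

Besides the shell and the picture viewer there is one more tool, called after "Emit:" as name(argument=value, ...) on one line, values as JSON. move_arm: Moves the arm, as the interface text tells. Its arguments: {"type":"object","properties":{"rows":{"type":"array","items":{"type":"array","items":{"type":"array","items":{"type":"number"}}}},"grip_force":{"type":"number"}},"required":["rows"]}

```bash
ls; mkdir -p pics
python3 - <<'E'
from plant import *
import cv2
for n in ("scene","top"):
    im=camera(n); cv2.imwrite(f"pics/{n}0.png",cv2.cvtColor(im,cv2.COLOR_RGB2BGR))
    i=camera_info(n); print(n,i)
print(get_state())
E
```

```text
pics
scene {'fx': 471.5410339488397, 'fy': 471.5410339488397, 'cx': 254.48057988536917, 'cy': 193.9290952235423, 'R': array([[-7.20954760e-01,  6.92982056e-01,  3.23217437e-04],
       [ 5.42312185e-01,  5.64493240e-01, -6.22290025e-01],
       [-4.31418275e-01, -4.48467671e-01, -7.82786701e-01]]), 't': array([ 0.41799233, -0.18068034,  1.96138016])}
top {'fx': 396.9512312923926, 'fy': 396.9512312923926, 'cx': 259.8265766952068, 'cy': 187.62423347360945, 'R': array([[-0.01768298, -0.99955966, -0.02382868],
       [-0.99847667,  0.01889959, -0.05183776],
       [ 0.05226528,  0.02287574, -0.99837119]]), 't': array([0.01569492, 0.52659896, 1.49077678])}
{'clock': 0.1, 'qpos': array([-1.21823431,  0.5219716 , -0.03630121,  1.5999437 ,  0.02120899,
        1.02112966, -0.11280727]), 'joint_vel': array([ 1.27298033e-04, -1.71773024e-03,  9.70988343e-05, -2.01428544e-03,
       -6.46823033e-04,  5.05594532e-04,  7.53490191e-04]), 'tau': array([ 4.21094024e-03, -9.28476405e+01,  1.98488005e+00, -3.70539808e+01,
        1.82522507e-02,  5.32694175e-03, -8.24612101e-06]), 'tcp_pos': array([0.25634626, 0.56966948, 0.23077549]), 'tcp_rot': array([ 3.29070488e-04,  8.39736171e-01,  5.42994364e-01, -4.20056627e-04]), 'ft_force': array([ 0.15917462, -0.09621864,  0.67748733]), 'torque': array([-0.02043497,  0.01663879, -0.01283186]), 'width': 1.0008860405581457}
```

View pics/scene0.png

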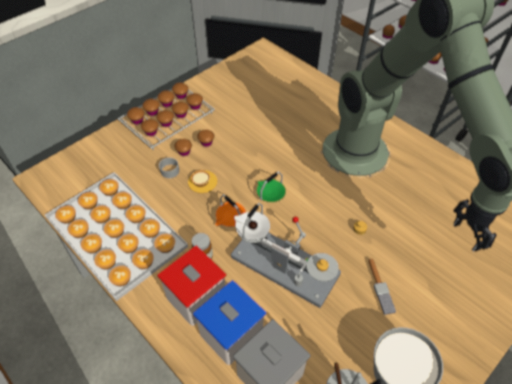

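View pics/top0.png

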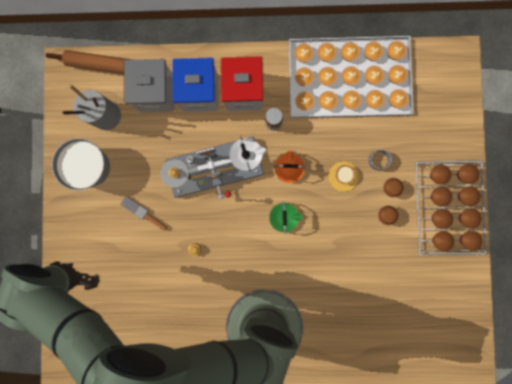

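Run:
```python
import cv2
a=cv2.imread("pics/top0.png"); b=cv2.imread("pics/scene0.png")
cv2.imwrite("pics/top0c.png",cv2.resize(a[60:210,180:380],None,fx=4,fy=4,interpolation=cv2.INTER_CUBIC))
cv2.imwrite("pics/scene0c.png",cv2.resize(b[130:280,130:330],None,fx=4,fy=4,interpolation=cv2.INTER_CUBIC))
```

```text
(no output)
```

View pics/top0c.png

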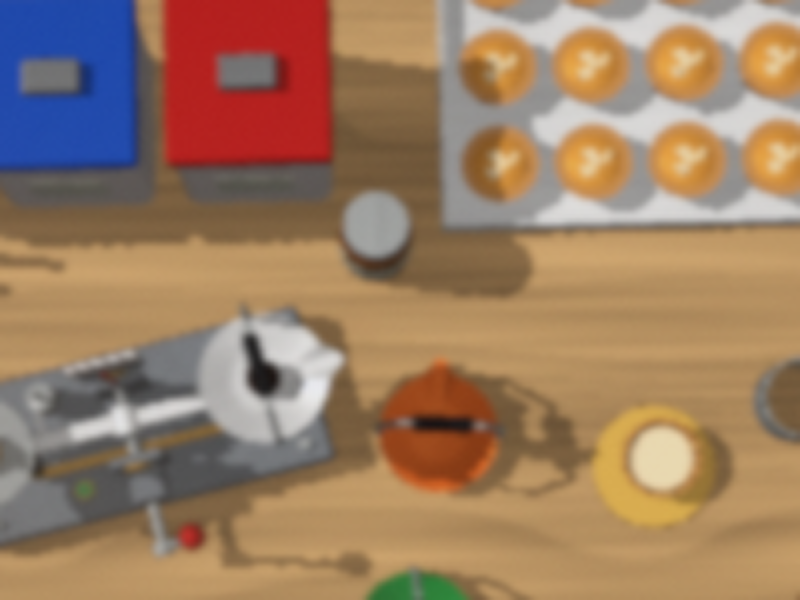

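View pics/scene0c.png

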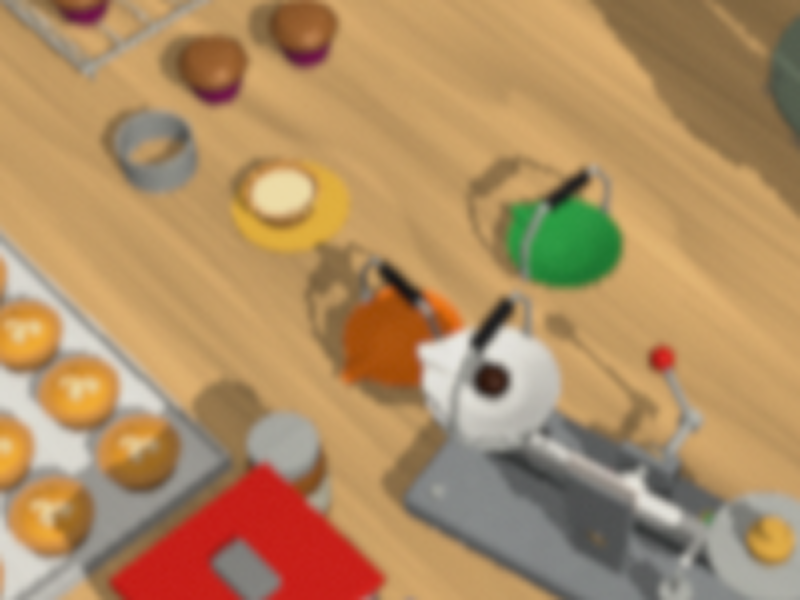

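Run:
```python
import cv2
a=cv2.imread("pics/top0.png"); b=cv2.imread("pics/scene0.png")
A=cv2.resize(a[130:205,205:285],None,fx=10,fy=10,interpolation=cv2.INTER_CUBIC)[:600]
cv2.imwrite("pics/top0d.png",cv2.resize(a[130:190,215:295],None,fx=10,fy=10,interpolation=cv2.INTER_CUBIC))
cv2.imwrite("pics/scene0d.png",cv2.resize(b[195:255,230:310],None,fx=10,fy=10,interpolation=cv2.INTER_CUBIC))
```

```text
(no output)
```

View pics/top0d.png

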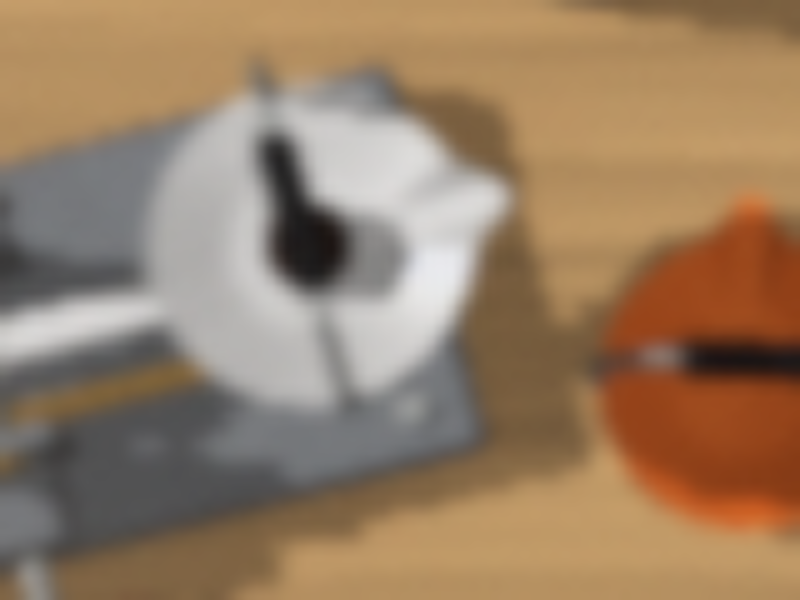

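View pics/scene0d.png

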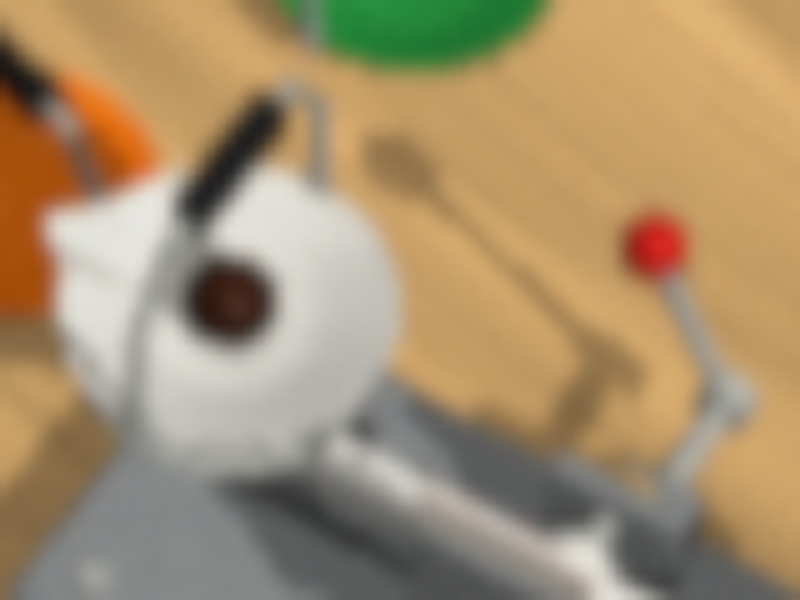

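```bash
cat > h.py <<'E'
from plant import *
import numpy as np, cv2
CI={n:camera_info(n) for n in("scene","top")}
def ray(n,p):
    c=CI[n];d=np.array([(p[0]-c['cx'])/c['fx'],(p[1]-c['cy'])/c['fy'],1]);R=c['R']
    return -R.T@c['t'],R.T@d/np.linalg.norm(d)
def tri(pt,ps):
    A=np.zeros((3,3));b=np.zeros(3);L=[]
    for n,p in(("top",pt),("scene",ps)):
        o,d=ray(n,p);P=np.eye(3)-np.outer(d,d);A+=P;b+=P@o;L.append((o,P))
    X=np.linalg.solve(A,b);return X,[round(1e3*np.linalg.norm(P@(X-o)),1) for o,P in L]
def onz(n,p,z):
    o,d=ray(n,p);return o+d*(z-o[2])/d[2]
def proj(n,X):
    c=CI[n];q=c['R']@np.asarray(X)+c['t'];return np.array([c['fx']*q[0]/q[2]+c['cx'],c['fy']*q[1]/q[2]+c['cy']])
def snap(name,n,box=None,f=1):
    im=cv2.cvtColor(camera(n),cv2.COLOR_RGB2BGR)
    if box: im=im[box[1]:box[3],box[0]:box[2]]
    cv2.imwrite(f"pics/{name}.png",cv2.resize(im,None,fx=f,fy=f,interpolation=cv2.INTER_CUBIC))
E
python3 - <<'E'
from h import *
np.set_printoptions(precision=4,suppress=True)
t=lambda x,y:(215+x/10-.45,130+y/10-.45); s=lambda x,y:(230+x/10-.45,195+y/10-.45)
t4=lambda x,y:(180+x/4-.4,60+y/4-.4); s4=lambda x,y:(130+x/4-.4,130+y/4-.4)
for k,a,b in [("knob",t4(190,536),s(656,246)),("hub",t4(160,545),s(735,395)),("truffle",t(310,245),s(230,300)),("grip",t(291,208),s(236,156)),("gripfar",t(270,135),s(190,215)),("lip",t(512,192),s(42,218)),
 ("tart",t4(661,457),s4(282,193)),("cw",t4(-25,460),s4(771,540)),("basecorner",t(485,440),s4(408,503)),("orangelip",t4(438,362),s4(346,378))]:
    print(k,*tri(a,b))
print("dishc circle z.149",onz("top",t(310,250),.149))
c1,c2=onz("top",t(380,70),.015),onz("top",t(485,440),.015);print(c1,c2,np.linalg.norm(c1-c2))
print("board",onz("top",t4(655,466),.004),onz("scene",s4(291,205),.004))
print("orange c",onz("top",t4(437,428),.02))
E
```

```text
knob [0.5027 0.1193 0.1185] [np.float64(0.4), np.float64(0.4)]
hub [0.4963 0.1543 0.0591] [np.float64(0.9), np.float64(0.9)]
truffle [0.6372 0.0504 0.1492] [np.float64(0.0), np.float64(0.0)]
grip [0.6375 0.0524 0.231 ] [np.float64(1.0), np.float64(1.0)]
gripfar [0.6623 0.0586 0.2292] [np.float64(0.4), np.float64(0.4)]
lip [ 0.6557 -0.0203  0.1421] [np.float64(0.6), np.float64(0.6)]
tart [ 0.5719 -0.3141  0.0238] [np.float64(0.1), np.float64(0.1)]
cw [0.5742 0.3046 0.1313] [np.float64(2.9), np.float64(2.9)]
basecorner [ 0.6224 -0.0303 -0.1604] [np.float64(37.1), np.float64(37.1)]
orangelip [ 0.6676 -0.1082  0.0175] [np.float64(0.8), np.float64(0.8)]
dishc circle z.149 [0.6355 0.0504 0.149 ]
[0.7223 0.0303 0.015 ] [ 0.58   -0.0072  0.015 ] 0.14721583012122982
board [ 0.5652 -0.3121  0.004 ] [ 0.5658 -0.3102  0.004 ]
orange c [ 0.6039 -0.1052  0.02  ]
```

Candidates: the dish I want is the white/grey one on the scale at top px (246,154). The green dish at (286,217) and the orange one at (290,167) are look-alikes. The knob is at top px (227,194) and the tart at (345,174). Triangulated heights agree with the text: knob .118, truffle .149, grip .229, lip .142. First I'll move above the knob, then turn.

Emit:
move_arm(rows=[[[-21, 27, 0, 0, 0, 0, -0.1], [-41, 55, 0, 0, 0, 0, -0.1], [-62, 82, 0, 0, 0, 0, -0.1], [-82, 109, 0, 0, 0, 0, -0.1], [-103, 136, 0, 0, 0, 0, -0.1]]], grip_force=40)

```text
clock: 0.6
tcp_pos: [0.3387, 0.4189, 0.2311]
tcp_rot: [0.0, 0.84, 0.543, -0.0]
ft_force: [0.6, 0.8, 1.2]
width: 0.45
```

Emit:
move_arm(rows=[[[-21, 27, 0, 0, 0, 0, -0.1], [-41, 55, 0, 0, 0, 0, -0.1], [-62, 82, 0, 0, 0, 0, -0.1], [-82, 109, 0, 0, 0, 0, -0.1], [-103, 136, 0, 0, 0, 0, -0.1]]])

```text
clock: 1.1
tcp_pos: [0.4204, 0.2692, 0.2312]
tcp_rot: [0.0, 0.84, 0.543, -0.0]
ft_force: [-0.1, -0.4, 1.2]
width: 0.452
```

Emit:
move_arm(rows=[[[-21, 27, 0, 0, 0, 0, -0.1], [-41, 55, 0, 0, 0, 0, -0.1], [-62, 82, 0, 0, 0, 0, -0.1], [-82, 109, 0, 0, 0, 0, -0.1], [-103, 136, 0, 0, 0, 0, -0.1]]])

```text
clock: 1.6
tcp_pos: [0.5021, 0.1195, 0.2312]
tcp_rot: [-0.0, 0.84, 0.543, -0.0]
ft_force: [1.3, 0.1, 0.8]
width: 0.449
```

Emit:
move_arm(rows=[[[0, 0, 0, 0, 0, 0.123, -0.1], [0, 0, 0, 0, 0, 0.246, -0.1], [0, 0, 0, 0, 0, 0.369, -0.1], [0, 0, 0, 0, 0, 0.492, -0.1], [0, 0, 0, 0, 0, 0.615, -0.1]]])

```text
clock: 2.1
tcp_pos: [0.5016, 0.1207, 0.2311]
tcp_rot: [0.0, 0.965, 0.261, -0.0]
ft_force: [0.2, -0.1, 0.5]
width: 0.449
```

Emit:
move_arm(rows=[[[0, 0, 0, 0, 0, 0.123, -0.1], [0, 0, 0, 0, 0, 0.246, -0.1], [0, 0, 0, 0, 0, 0.369, -0.1], [0, 0, 0, 0, 0, 0.492, -0.1], [0, 0, 0, 0, 0, 0.615, -0.1]]])

```text
clock: 2.6
tcp_pos: [0.5016, 0.1207, 0.2311]
tcp_rot: [0.0, 0.999, -0.044, -0.0]
ft_force: [0.4, -0.8, -0.5]
width: 0.451
```

Emit:
move_arm(rows=[[[0, 0, 0, 0, 0, 0.123, -0.1], [0, 0, 0, 0, 0, 0.246, -0.1], [0, 0, 0, 0, 0, 0.369, -0.1], [0, 0, 0, 0, 0, 0.492, -0.1], [0, 0, 0, 0, 0, 0.615, -0.1]]])

```text
clock: 3.1
tcp_pos: [0.5016, 0.1207, 0.2311]
tcp_rot: [0.0, 0.939, -0.344, -0.0]
ft_force: [-0.4, 0.8, 0.8]
width: 0.455
```

Emit:
move_arm(rows=[[[0, 0, 0, 0, 0, 0.123, -0.1], [0, 0, 0, 0, 0, 0.246, -0.1], [0, 0, 0, 0, 0, 0.369, -0.1], [0, 0, 0, 0, 0, 0.492, -0.1], [0, 0, 0, 0, 0, 0.615, -0.1]]])

```text
clock: 3.6
tcp_pos: [0.5016, 0.1208, 0.2312]
tcp_rot: [0.0, 0.791, -0.612, -0.0]
ft_force: [0.1, 0.4, -0.7]
width: 0.449
```

```bash
cat >> h.py <<'E'
from scipy.spatial.transform import Rotation as Ro
def to(X,yaw=None):
    s=get_state();q=s['tcp_rot'];R=Ro.from_quat([q[1],q[2],q[3],q[0]]).as_matrix()
    a=np.degrees(np.arctan2(R[1,0],R[0,0]))
    print("tool x yaw %.1f tilt %.4f"%(a,R[2,2]),"tcp",s['tcp_pos'].round(4),"w",round(s['width'],3),"t",s['clock'],"j7",s['qpos'][6].round(2))
    print("shift mm",(1e3*R.T@(np.array(X)-s['tcp_pos'])).round(1), "" if yaw is None else "wz %.3f"%(-np.radians(yaw-a)))
E
python3 - <<'E'
from h import *
to((.5027,.1193,.100),-75.3)
snap("s1","scene",(220,130,320,205),8); snap("t1","top",(190,140,290,215),8)
E
```

```text
tool x yaw -75.5 tilt -1.0000 tcp [0.5016 0.1208 0.2312] w 0.449 t 3.6 j7 -1.33
shift mm [  1.7  -0.8 131.2] wz -0.003
```

View pics/t1.png

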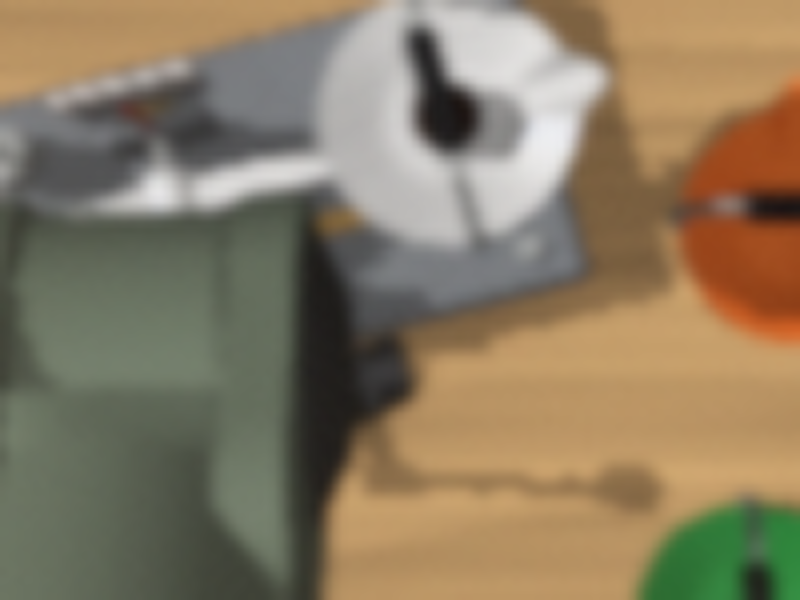

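View pics/s1.png

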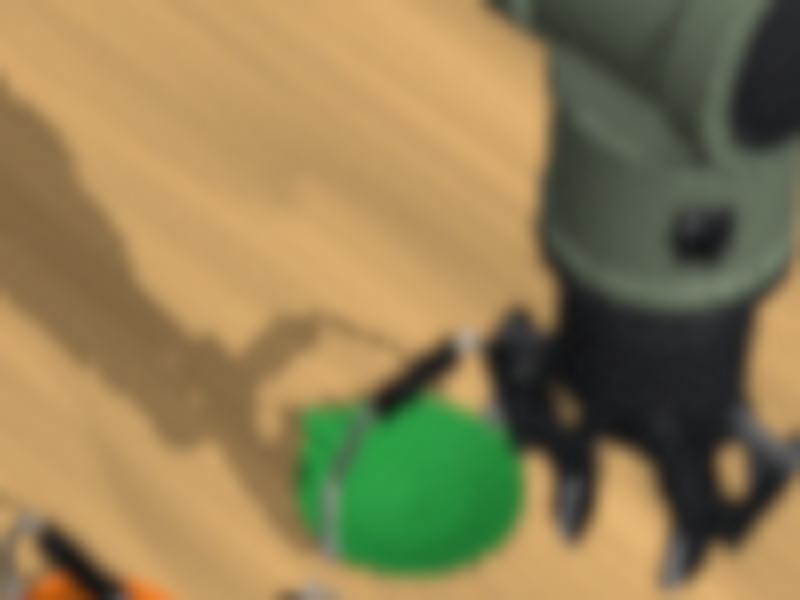

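Emit:
move_arm(rows=[[[0, 0, 30, 0, 0, 0, -0.1], [1, 0, 60, 0, 0, 0, -0.1], [2, 0, 80, 0, 0, 0, -0.1], [2, 0, 100, 0, 0, 0, -0.1], [2, 0, 115, 0, 0, 0, -0.1]]])

```text
clock: 4.2
tcp_pos: [0.5018, 0.1187, 0.115]
tcp_rot: [0.0, 0.794, -0.608, -0.0]
ft_force: [0.9, 0.6, 0.8]
width: 0.446
```

Run:
```python
from h import *
to((.5027,.1193,.100),-75.3);print(get_state()['ft_force'])
snap("s2","scene",(250,175,350,250),8)
```

```text
tool x yaw -74.9 tilt -1.0000 tcp [0.5018 0.1187 0.115 ] w 0.446 t 4.2 j7 -1.19
shift mm [-0.3 -1.  15. ] wz 0.007
[0.91788855 0.64032933 0.81352783]
```

View pics/s2.png

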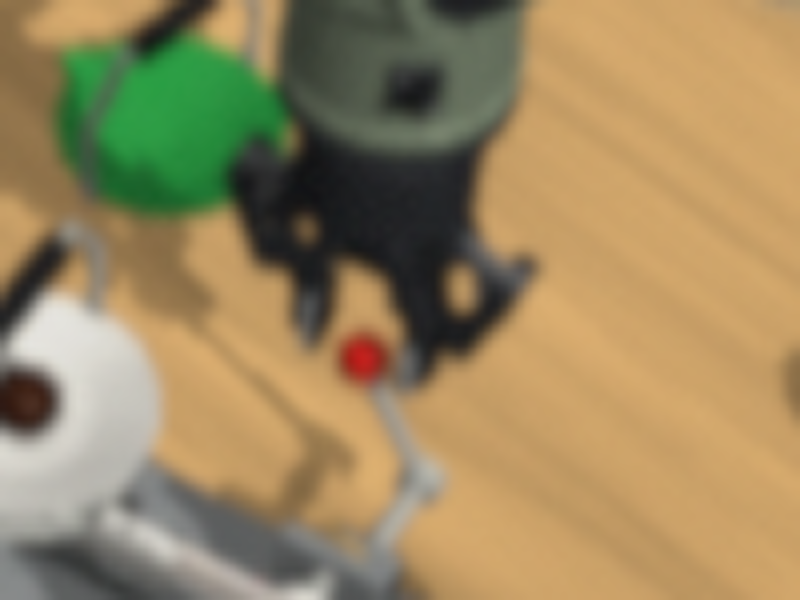

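Emit:
move_arm(rows=[[[0, 0, 7, 0, 0, 0, -0.1], [0, 0, 13, 0, 0, 0, -0.1], [-8, 0, 13, 0, 0, 0, -0.1], [-18, 0, 13, 0, 0, 0, -0.1], [-30, 0, 13, 0, 0, 0, -0.1]]])

```text
clock: 4.75
tcp_pos: [0.4947, 0.1486, 0.1038]
tcp_rot: [-0.0, 0.792, -0.61, 0.0]
ft_force: [0.9, -1.8, 1.3]
width: 0.452
```

Emit:
move_arm(rows=[[[-12, 0, 0, 0, 0, 0, -0.1], [-24, 0, 0, 0, 0, 0, -0.1], [-34, 0, 0, 0, 0, 0, -0.1], [-42, 0, 0, 0, 0, 0, -0.1], [-46, 0, 0, 0, 0, 0, -0.1]]])

```text
clock: 5.25
tcp_pos: [0.4823, 0.1932, 0.1031]
tcp_rot: [0.0, 0.793, -0.61, -0.0]
ft_force: [1.3, -1.4, -2.1]
width: 0.449
```

Run:
```python
from h import *
to((.5027-.0178,.1193+.068,.102),-75.3);print(get_state()['ft_force'])
snap("s3","scene",(250,175,350,250),8);snap("t3","top",(160,130,260,205),8)
```

```text
tool x yaw -75.1 tilt -1.0000 tcp [0.4823 0.1932 0.1031] w 0.449 t 5.25 j7 -1.32
shift mm [ 6.3 -1.   1.1] wz 0.003
[ 1.34166654 -1.41654987 -2.12597761]
```

View pics/s3.png

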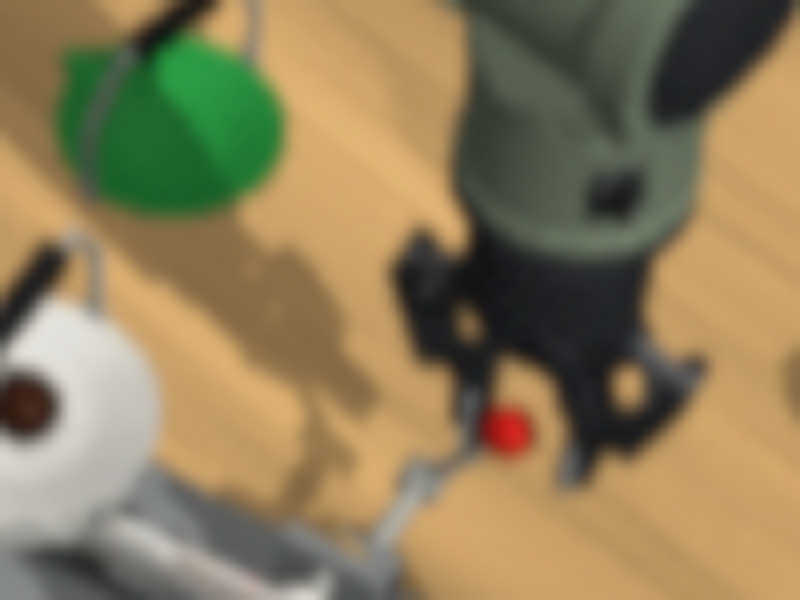

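```bash
cat >> h.py <<'E'
def knobpx():
    u=np.array([-.254,.967,0]); ax=np.array([.5027,.1193,.1185-.0658])+u*.036
    for a in (0,.1,.2,.8,.9,1.0):
        print(a,(proj("scene",ax+.075*np.sin(a-.5)*u+[0,0,.075*np.cos(a-.5)])).round(1))
E
python3 - <<'E'
from h import *
knobpx()
im=camera("scene").astype(int)
m=(im[...,0]>150)&(im[...,1]<70)&(im[...,2]<70); m[:190]=0;m[245:]=0;m[:,:280]=0
print(np.argwhere(m).mean(0)[::-1],m.sum())
E
```

```text
0 [295.3 219.2]
0.1 [297.1 219.5]
0.2 [299.  219.9]
0.8 [310.7 225.6]
0.9 [312.6 226.9]
1.0 [314.3 228.3]
[313.38888889 228.5       ] 18
```

Run:
```python
from h import *
prev=None
for k in range(130):
    im=camera("scene")[190:260,225:285].astype(np.float32)
    if prev is not None and k%10==0: print(k,round(float(np.abs(im-prev).max()),1),end=' ')
    if k%10==9 or k==0: prev=im
print(get_state()['clock'])
snap("s4","scene",(230,190,330,265),8)
```

```text
10 22.0 20 7.0 30 15.0 40 8.0 50 11.0 60 8.0 70 9.0 80 6.0 90 9.0 100 10.0 110 6.0 120 6.0 11.9
```

View pics/s4.png

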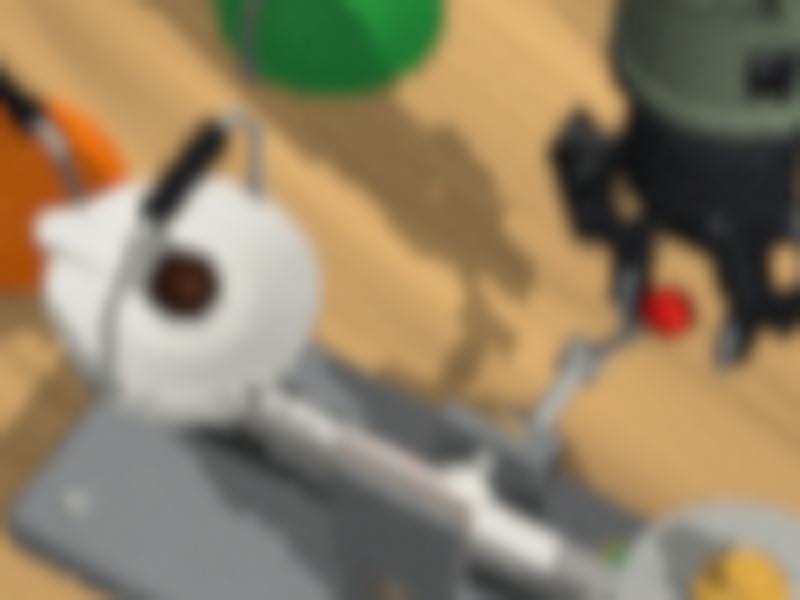

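Emit:
move_arm(rows=[[[5, 0, 0, 0, 0, 0, -0.1], [12, 0, 0, 0, 0, 0, -0.1], [20, 0, 0, 0, 0, 0, -0.1], [30, 0, 0, 0, 0, 0, -0.1], [40, 0, 0, 0, 0, 0, -0.1]]])

```text
clock: 12.45
tcp_pos: [0.4933, 0.1527, 0.1034]
tcp_rot: [-0.0, 0.792, -0.61, 0.0]
ft_force: [-0.0, 2.6, 1.6]
width: 0.448
```

Emit:
move_arm(rows=[[[10, 0, 0, 0, 0, 0, -0.1], [20, 0, 0, 0, 0, 0, -0.1], [29, 0, 0, 0, 0, 0, -0.1], [36, 0, 0, 0, 0, 0, -0.1], [40, 0, 0, 0, 0, 0, -0.1]]])

```text
clock: 12.95
tcp_pos: [0.5033, 0.1141, 0.1032]
tcp_rot: [0.0, 0.792, -0.61, -0.0]
ft_force: [-0.9, 2.0, -1.5]
width: 0.45
```

Run:
```python
from h import *
to((.5027,.1193,.102),-75.3);print(get_state()['ft_force'])
im=camera("scene").astype(int)
m=(im[...,0]>150)&(im[...,1]<70)&(im[...,2]<70); m[:190]=0;m[245:]=0;m[:,:280]=0
print(np.argwhere(m).mean(0)[::-1],m.sum());knobpx()
snap("s5","scene",(230,190,330,265),8)
```

```text
tool x yaw -75.2 tilt -1.0000 tcp [0.5033 0.1141 0.1032] w 0.45 t 12.95 j7 -1.17
shift mm [-5.2 -0.7  1.2] wz 0.002
[-0.89843742  2.04618288 -1.5429701 ]
[294.5 220. ] 6
0 [295.3 219.2]
0.1 [297.1 219.5]
0.2 [299.  219.9]
0.8 [310.7 225.6]
0.9 [312.6 226.9]
1.0 [314.3 228.3]
```

View pics/s5.png

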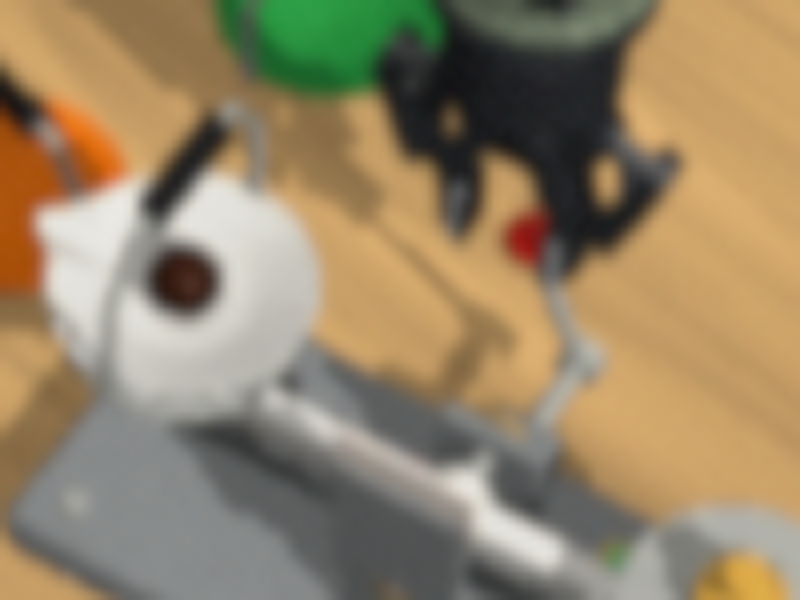

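Emit:
move_arm(rows=[[[2, 0, 0, 0, 0, 0, -0.1], [2, 0, 0, 0, 0, 0, -0.1], [-5, 0, 0, 0, 0, 0, -0.1], [-5, 0, -20, 0, 0, 0, -0.1], [-5, 0, -60, 0, 0, 0, -0.1]]])

```text
clock: 13.55
tcp_pos: [0.5006, 0.1201, 0.1623]
tcp_rot: [0.002, 0.793, -0.61, -0.001]
ft_force: [-0.7, 1.0, 0.5]
width: 0.45
```

Emit:
move_arm(rows=[[[0, 0, -25, 0, 0, 0, -0.1], [0, 0, -50, 0, 0, 0, -0.1], [0, 0, -75, 0, 0, 0, 0.1], [0, 0, -100, 0, 0, 0, 0.1], [0, 0, -110, 0, 0, 0, 0.1]]])

```text
clock: 14.05
tcp_pos: [0.5025, 0.1205, 0.2752]
tcp_rot: [-0.001, 0.793, -0.61, 0.0]
ft_force: [0.0, -0.3, -0.5]
width: 0.55
```

Run:
```python
from h import *
to((.6375,.0524,.265),-75.3);print(get_state()['ft_force'])
im=camera("scene").astype(int)
m=(im[...,0]>150)&(im[...,1]<70)&(im[...,2]<70); m[:190]=0;m[245:]=0;m[:,:280]=0
print(np.argwhere(m).mean(0)[::-1],m.sum())
snap("s6","scene",(230,195,310,255),10);snap("t6","top",(215,130,295,190),10)
```

```text
tool x yaw -75.1 tilt -1.0000 tcp [0.5025 0.1205 0.2752] w 0.55 t 14.05 j7 -1.36
shift mm [ 100.4 -113.1   10.4] wz 0.003
[ 0.02455526 -0.25598254 -0.51724846]
[295.25 219.25] 20
```

View pics/s6.png

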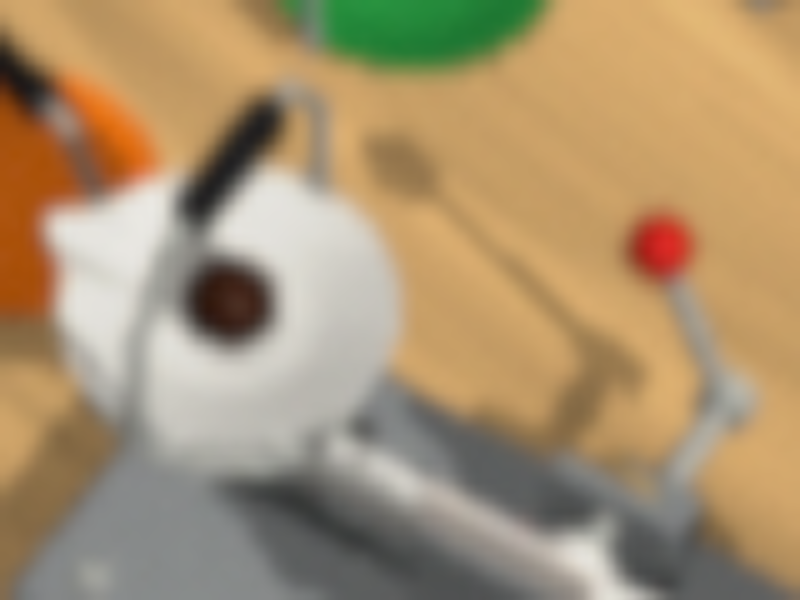

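View pics/t6.png

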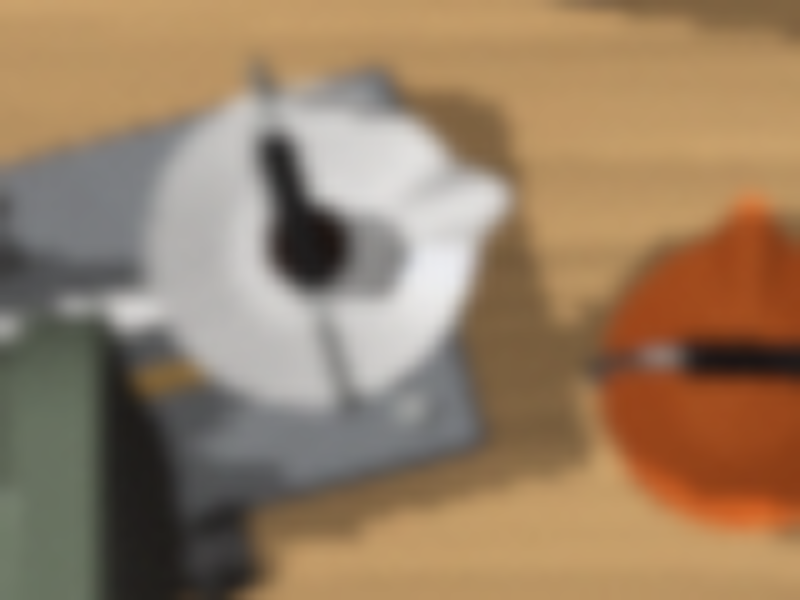

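Emit:
move_arm(rows=[[[20, -22, 0, 0, 0, 0, 0.1], [45, -50, 0, 0, 0, 0, 0.1], [70, -78, 0, 0, 0, 0, 0.1], [90, -100, 0, 0, 0, 0, 0.1], [102, -112, 0, 0, 0, 0, 0.1]]])

```text
clock: 14.7
tcp_pos: [0.6374, 0.0484, 0.271]
tcp_rot: [0.001, 0.792, -0.61, -0.0]
ft_force: [-1.3, -0.1, 0.6]
width: 0.551
```

Run:
```python
from h import *
to((.637,.051,.209),-75.3)
print(proj("scene",(.637,.051,.275)))
snap("s7","scene",(210,165,310,240),8);snap("t7","top",(205,120,285,180),10)
```

```text
tool x yaw -75.2 tilt -1.0000 tcp [0.6374 0.0484 0.271 ] w 0.551 t 14.7 j7 -1.14
shift mm [-2.7 -0.4 62. ] wz 0.001
[252.58426925 201.23188572]
```

View pics/s7.png

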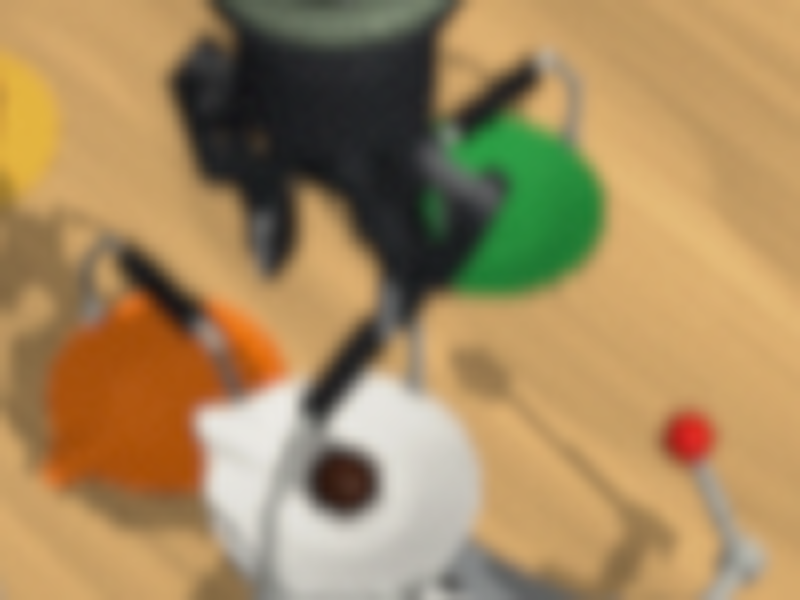

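Emit:
move_arm(rows=[[[0, 0, 15, 0, 0, 0, 0.1], [0, 0, 30, 0, 0, 0, 0.1], [0, 0, 42, 0, 0, 0, 0.1], [0, 0, 50, 0, 0, 0, 0.1], [0, 0, 50, 0, 0, 0, 0.1]]])

```text
clock: 15.3
tcp_pos: [0.6357, 0.0501, 0.222]
tcp_rot: [0.001, 0.793, -0.61, -0.001]
ft_force: [-0.2, 0.3, 0.7]
width: 0.551
```

Run:
```python
from h import *
to((.637,.051,.209),-75.3)
snap("s8","scene",(215,180,295,240),10);snap("t8","top",(205,120,285,180),10)
```

```text
tool x yaw -75.2 tilt -1.0000 tcp [0.6357 0.0501 0.222 ] w 0.551 t 15.3 j7 -1.12
shift mm [-0.5 -1.5 13. ] wz 0.003
```

View pics/s8.png

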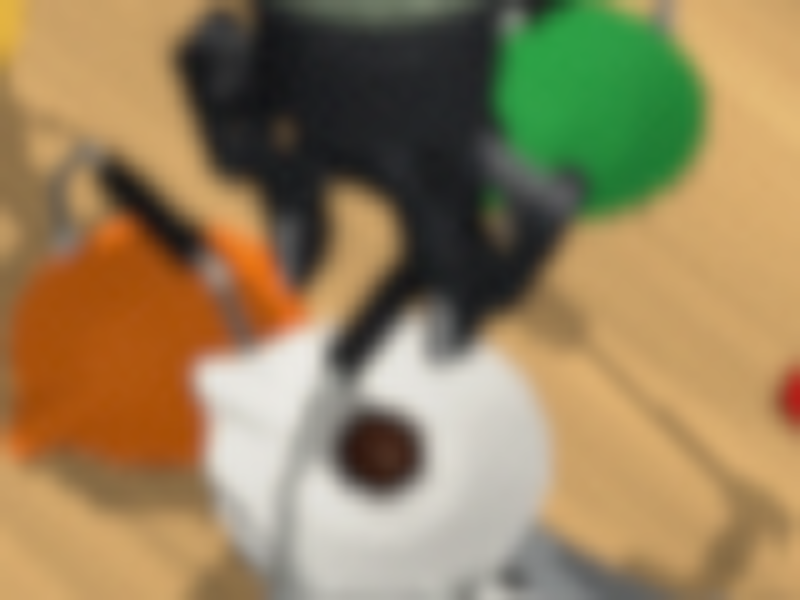

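View pics/t8.png

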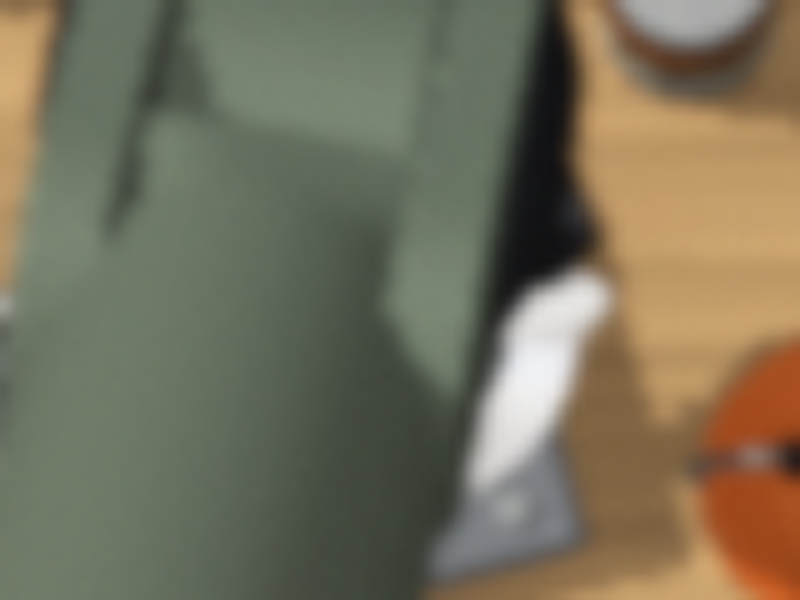

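Emit:
move_arm(rows=[[[0, -1, 7, 0, 0, 0, 0.1], [0, -1, 12, 0, 0, 0, -0.3], [0, -1, 12, 0, 0, 0, -0.45], [0, -1, 12, 0, 0, 0, -0.55], [0, -1, 12, 0, 0, 0, -0.55]]], grip_force=40)

```text
clock: 15.9
tcp_pos: [0.6374, 0.05, 0.2115]
tcp_rot: [-0.0, 0.792, -0.61, 0.0]
ft_force: [-0.3, 0.5, -1.1]
width: 0.224
```

Run:
```python
from h import *
to((.637,.051,.210),-75.3);print(get_state()['ft_force'],get_state()['torque'])
snap("s9","scene",(215,180,295,240),10)
```

```text
tool x yaw -75.2 tilt -1.0000 tcp [0.6374 0.05   0.2115] w 0.224 t 15.9 j7 -1.11
shift mm [-1.1  0.2  1.5] wz 0.002
[-0.34743426  0.5160948  -1.10922767] [-0.00325141 -0.00289317  0.04869268]
```

View pics/s9.png

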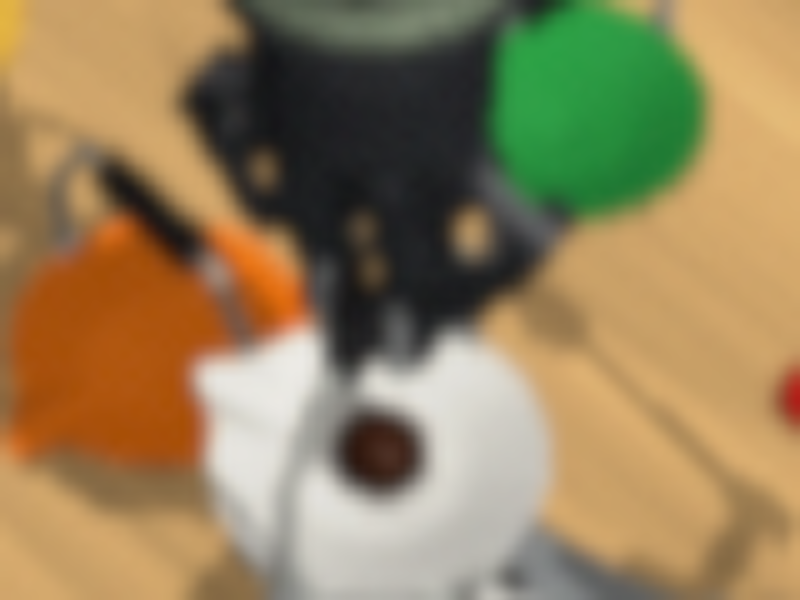

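Emit:
move_arm(rows=[[[0, 0, 0, 0, 0, 0, -0.62], [0, 0, 0, 0, 0, 0, -0.66], [0, 0, 0, 0, 0, 0, -0.7], [0, 0, 0, 0, 0, 0, -1], [0, 0, 0, 0, 0, 0, -1]]], grip_force=50)

```text
clock: 16.45
tcp_pos: [0.6374, 0.0501, 0.2114]
tcp_rot: [-0.0, 0.792, -0.61, 0.0]
ft_force: [0.1, 1.0, 1.5]
width: 0.152
```

Emit:
move_arm(rows=[[[0, 0, 0, 0, 0, 0, -1], [0, 0, 0, 0, 0, 0, -1], [0, 0, 0, 0, 0, 0, -1], [0, 0, -1, 0, 0, 0, -1], [0, 0, -3, 0, 0, 0, -1]]])

```text
clock: 16.95
tcp_pos: [0.6372, 0.05, 0.2142]
tcp_rot: [0.0, 0.792, -0.61, -0.0]
ft_force: [0.7, 0.5, -2.5]
width: 0.15
```

Run:
```python
from h import *
to((.637,.051,.210),-75.3);print(get_state()['ft_force'],get_state()['torque'])
snap("s10","scene",(215,180,295,240),10)
```

```text
tool x yaw -75.2 tilt -1.0000 tcp [0.6372 0.05   0.2142] w 0.15 t 16.95 j7 -1.11
shift mm [-1.  -0.1  4.2] wz 0.002
[ 0.71386816  0.49833628 -2.48944983] [ 0.01478185  0.00181686 -0.01960886]
```

View pics/s10.png

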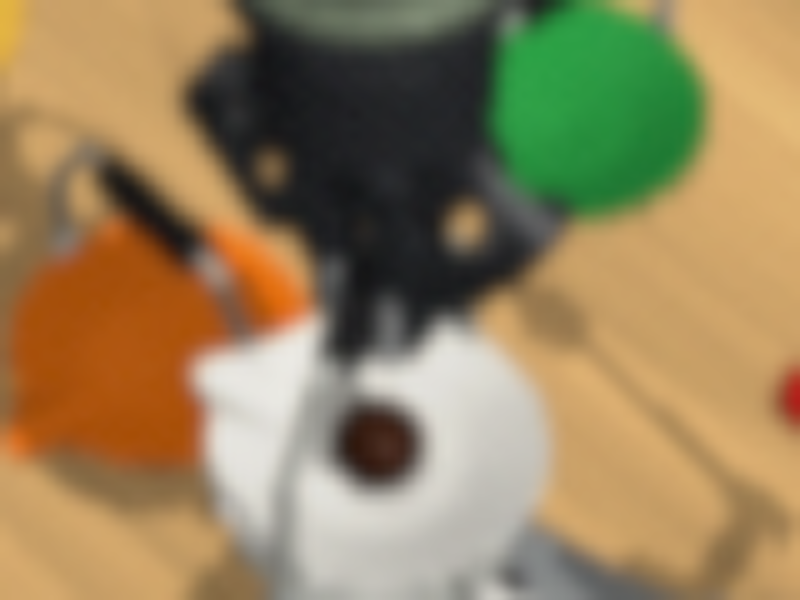

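Emit:
move_arm(rows=[[[0, 0, -2, 0, 0, 0, -1], [0, 0, -6, 0, 0, 0, -1], [0, 0, -12, 0, 0, 0, -1], [0, 0, -20, 0, 0, 0, -1], [0, 0, -28, 0, 0, 0, -1]]])

```text
clock: 17.5
tcp_pos: [0.6374, 0.0501, 0.2432]
tcp_rot: [-0.0, 0.792, -0.61, 0.0]
ft_force: [-0.4, -0.2, -1.1]
width: 0.154
```

Emit:
move_arm(rows=[[[0, 0, -8, 0, 0, 0, -1], [0, 0, -15, 0, 0, 0, -1], [0, 0, -20, 0, 0, 0, -1], [0, 0, -24, 0, 0, 0, -1], [0, 0, -26, 0, 0, 0, -1]]])

```text
clock: 18.0
tcp_pos: [0.6374, 0.0501, 0.2687]
tcp_rot: [-0.0, 0.792, -0.61, 0.0]
ft_force: [-1.1, -0.3, -2.1]
width: 0.156
```

Emit:
move_arm(rows=[[[0, 0, 0, 0, 0, 0, -1], [0, 0, 0, 0, 0, 0, -1], [0, 0, 0, 0, 0, 0, -1], [0, 0, 0, 0, 0, 0, -1], [0, 0, 0, 0, 0, 0, -1]]])

```text
clock: 18.5
tcp_pos: [0.6373, 0.0501, 0.2682]
tcp_rot: [0.0, 0.792, -0.61, -0.0]
ft_force: [0.6, -0.4, -1.7]
width: 0.149
```

Run:
```python
from h import *
to((.502,-.332,.27),14.7);print(get_state()['ft_force'],get_state()['qpos'].round(2))
snap("s11","scene",(205,150,305,225),8)
```

```text
tool x yaw -75.2 tilt -1.0000 tcp [0.6373 0.0501 0.2682] w 0.149 t 18.5 j7 -1.14
shift mm [334.7 228.6  -1.8] wz -1.569
[ 0.62298857 -0.43935497 -1.71377596] [-0.59  0.6   0.68  1.54 -0.4   1.14 -1.14]
```

View pics/s11.png

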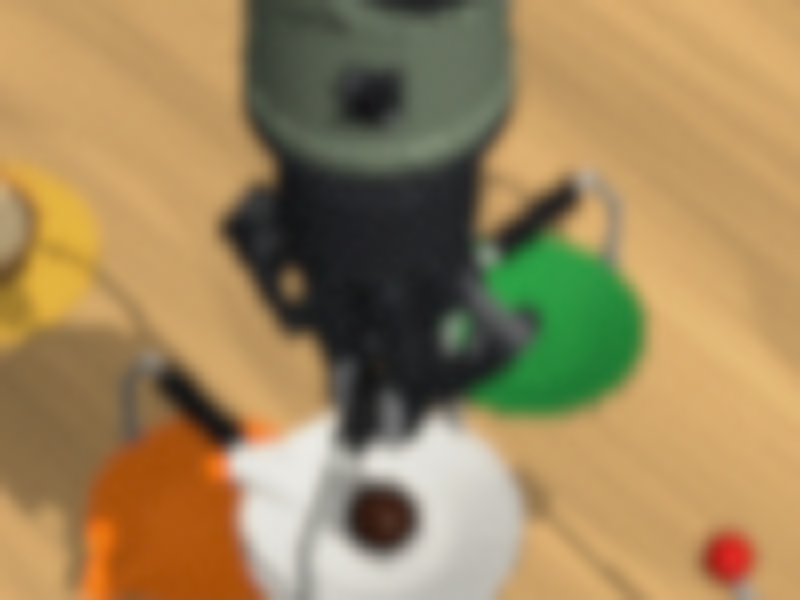

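Emit:
move_arm(rows=[[[2, 2, 0, 0, 0, 0, -1], [7, 5, 0, 0, 0, 0, -1], [15, 10, 0, 0, 0, 0, -1], [25, 17, 0, 0, 0, 0, -1], [37, 25, 0, 0, 0, 0, -1]]])

```text
clock: 19.05
tcp_pos: [0.6222, 0.0067, 0.2683]
tcp_rot: [0.0, 0.792, -0.61, 0.0]
ft_force: [-0.3, -0.8, -1.3]
width: 0.152
```

Emit:
move_arm(rows=[[[13, 9, 0, 0, 0, 0, -1], [26, 18, 0, 0, 0, 0, -1], [40, 27, 0, 0, 0, 0, -1], [53, 36, 0, 0, 0, 0, -1], [66, 45, 0, 0, 0, 0, -1]]])

```text
clock: 19.55
tcp_pos: [0.5955, -0.0688, 0.2684]
tcp_rot: [-0.0, 0.792, -0.61, 0.0]
ft_force: [-0.1, 0.4, -1.1]
width: 0.149
```

Emit:
move_arm(rows=[[[13, 9, 0, 0, 0, 0, -1], [26, 18, 0, 0, 0, 0, -1], [40, 27, 0, 0, 0, 0, -1], [53, 36, 0, 0, 0, 0, -1], [66, 45, 0, 0, 0, 0, -1]]])

```text
clock: 20.05
tcp_pos: [0.5689, -0.144, 0.2683]
tcp_rot: [0.0, 0.792, -0.61, 0.0]
ft_force: [-0.3, 0.2, -1.2]
width: 0.152
```

Emit:
move_arm(rows=[[[13, 9, 0, 0, 0, 0, -1], [26, 18, 0, 0, 0, 0, -1], [40, 27, 0, 0, 0, 0, -1], [53, 36, 0, 0, 0, 0, -1], [66, 45, 0, 0, 0, 0, -1]]])

```text
clock: 20.55
tcp_pos: [0.5423, -0.2193, 0.2683]
tcp_rot: [0.0, 0.792, -0.61, -0.0]
ft_force: [0.9, -0.2, -1.7]
width: 0.148
```

Emit:
move_arm(rows=[[[13, 9, 0, 0, 0, 0, -1], [26, 18, 0, 0, 0, 0, -1], [40, 27, 0, 0, 0, 0, -1], [53, 36, 0, 0, 0, 0, -1], [66, 45, 0, 0, 0, 0, -1]]])

```text
clock: 21.05
tcp_pos: [0.5157, -0.2946, 0.2683]
tcp_rot: [0.0, 0.792, -0.61, -0.0]
ft_force: [0.1, -0.2, -2.4]
width: 0.153
```

Emit:
move_arm(rows=[[[11, 7, 0, 0, 0, 0, -1], [20, 14, 0, 0, 0, 0, -1], [26, 18, 0, 0, 0, 0, -1], [31, 21, 0, 0, 0, 0, -1], [33, 23, 0, 0, 0, 0, -1]]])

```text
clock: 21.55
tcp_pos: [0.5024, -0.3314, 0.2683]
tcp_rot: [-0.0, 0.792, -0.61, 0.0]
ft_force: [0.8, 0.3, -1.0]
width: 0.151
```

Run:
```python
from h import *
to((.502,-.332,.27),14.7);print(get_state()['ft_force'],get_state()['qpos'].round(2))
snap("s12","scene",(140,80,300,200),5);snap("t12","top",(290,110,430,215),5)
```

```text
tool x yaw -75.2 tilt -1.0000 tcp [ 0.5024 -0.3314  0.2683] w 0.151 t 21.55 j7 -0.49
shift mm [ 0.5  0.5 -1.7] wz -1.569
[ 0.78466822  0.31948597 -1.00689769] [ 0.02  0.54  0.7   1.65 -0.38  1.1  -0.49]
```

View pics/s12.png

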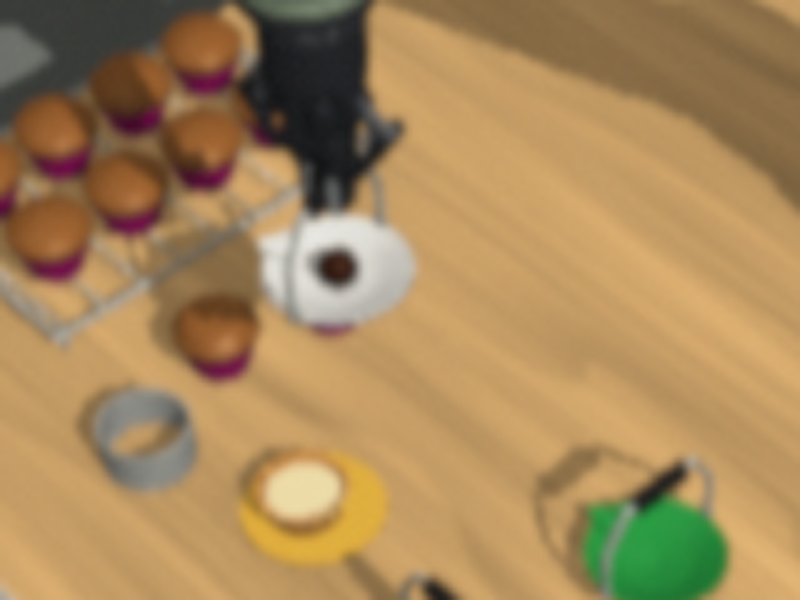

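View pics/t12.png

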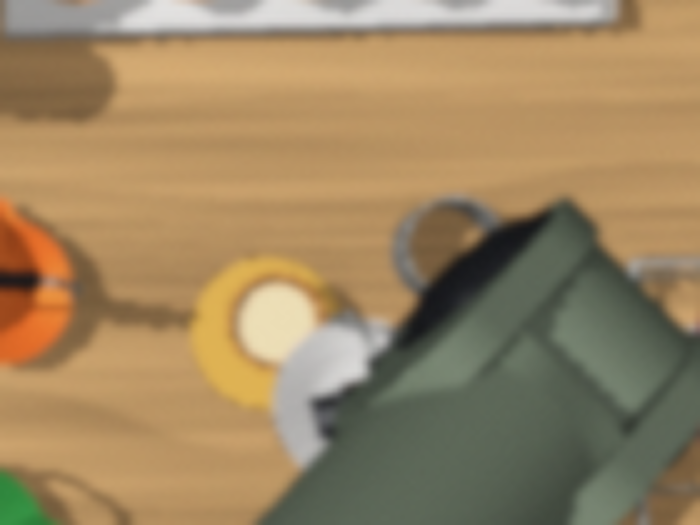

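Emit:
move_arm(rows=[[[0, 0, 0, 0, 0, -0.02, -1], [0, 0, 0, 0, 0, -0.06, -1], [0, 0, 0, 0, 0, -0.13, -1], [0, 0, 0, 0, 0, -0.21, -1], [0, 0, 0, 0, 0, -0.31, -1]]])

```text
clock: 22.15
tcp_pos: [0.5027, -0.3306, 0.2683]
tcp_rot: [-0.0, 0.878, -0.478, -0.0]
ft_force: [0.0, 0.2, -1.7]
width: 0.148
```

Emit:
move_arm(rows=[[[0, 0, 0, 0, 0, -0.1, -1], [0, 0, 0, 0, 0, -0.2, -1], [0, 0, 0, 0, 0, -0.3, -1], [0, 0, 0, 0, 0, -0.4, -1], [0, 0, 0, 0, 0, -0.5, -1]]])

```text
clock: 22.65
tcp_pos: [0.5026, -0.3306, 0.2683]
tcp_rot: [-0.0, 0.969, -0.246, 0.0]
ft_force: [-0.8, -0.0, -1.8]
width: 0.147
```

Emit:
move_arm(rows=[[[0, 0, 0, 0, 0, -0.1, -1], [0, 0, 0, 0, 0, -0.2, -1], [0, 0, 0, 0, 0, -0.3, -1], [0, 0, 0, 0, 0, -0.4, -1], [0, 0, 0, 0, 0, -0.5, -1]]])

```text
clock: 23.15
tcp_pos: [0.5027, -0.3306, 0.2683]
tcp_rot: [-0.0, 1.0, 0.002, 0.0]
ft_force: [0.0, 0.3, -1.6]
width: 0.152
```

Emit:
move_arm(rows=[[[0, 0, 0, 0, 0, -0.09, -1], [0, 0, 0, 0, 0, -0.16, -1], [0, 0, 0, 0, 0, -0.21, -1], [0, 0, 0, 0, 0, -0.245, -1], [0, 0, 0, 0, 0, -0.26, -1]]])

```text
clock: 23.65
tcp_pos: [0.5026, -0.3307, 0.2684]
tcp_rot: [-0.0, 0.992, 0.13, 0.0]
ft_force: [0.6, 0.6, -1.7]
width: 0.15
```

Run:
```python
from h import *
to((.502,-.332,.158),14.7);print(get_state()['ft_force'],get_state()['qpos'].round(2))
print(onz("top",(388,215),.05),onz("top",(393,187),.05))
snap("s13","scene",(140,100,260,190),6);snap("t13","top",(300,130,400,205),8)
```

```text
tool x yaw 14.9 tilt -1.0000 tcp [ 0.5026 -0.3307  0.2684] w 0.15 t 23.65 j7 0.88
shift mm [ -0.9   1.1 110.4] wz 0.004
[ 0.64346855  0.56063444 -1.67098419] [ 0.28  0.46  0.3   1.63 -0.15  1.07  0.88]
[ 0.41577186 -0.46190221  0.05      ] [ 0.51794663 -0.48363302  0.05      ]
```

View pics/s13.png

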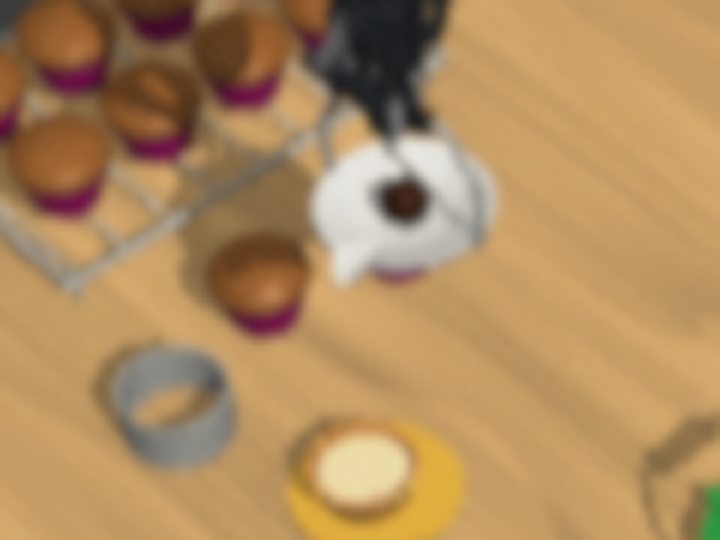

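View pics/t13.png

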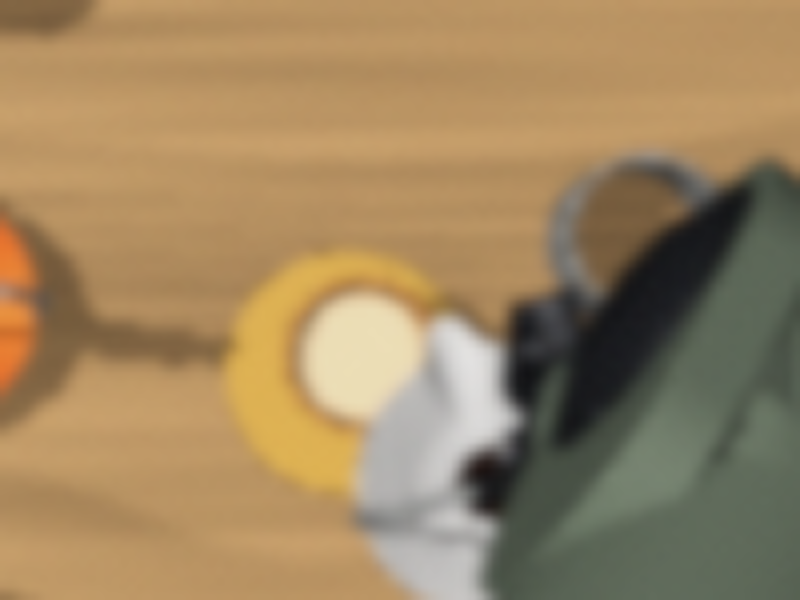

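Run:
```python
from h import *
print(tri((354.2,169.3),(195.9,146.7)))
```

```text
(array([ 0.57218976, -0.31221342,  0.19849179]), [np.float64(0.3), np.float64(0.3)])
```

Emit:
move_arm(rows=[[[0, 0, 2, 0, 0, 0, -1], [0, 0, 6, 0, 0, 0, -1], [0, 0, 12, 0, 0, 0, -1], [0, 0, 20, 0, 0, 0, -1], [0, 0, 29, 0, 0, 0, -1]]])

```text
clock: 24.25
tcp_pos: [0.5023, -0.3311, 0.2385]
tcp_rot: [-0.0, 0.992, 0.129, -0.0]
ft_force: [0.2, 0.3, -2.5]
width: 0.15
```

Emit:
move_arm(rows=[[[0, 0, 9, 0, 0, 0, -1], [0, 0, 18, 0, 0, 0, -1], [0, 0, 27, 0, 0, 0, -1], [0, 0, 36, 0, 0, 0, -1], [0, 0, 44, 0, 0, 0, -1]]])

```text
clock: 24.75
tcp_pos: [0.5023, -0.3311, 0.1945]
tcp_rot: [-0.0, 0.992, 0.129, -0.0]
ft_force: [0.2, 0.1, -2.0]
width: 0.155
```

Emit:
move_arm(rows=[[[0, 0, 7, 0, 0, 0, -1], [0, 0, 13, 0, 0, 0, -1], [0, 0, 18, 0, 0, 0, -1], [0, 0, 21, 0, 0, 0, -1], [0, 0, 22, 0, 0, 0, -1]]])

```text
clock: 25.25
tcp_pos: [0.5023, -0.3311, 0.1731]
tcp_rot: [-0.0, 0.992, 0.129, -0.0]
ft_force: [-0.6, -0.2, -2.0]
width: 0.147
```

Run:
```python
from h import *
to((.502,-.332,.158),14.7);print(get_state()['ft_force'],get_state()['qpos'].round(2))
snap("s14","scene",(160,130,240,190),10);snap("t14","top",(310,140,390,200),10)
```

```text
tool x yaw 14.8 tilt -1.0000 tcp [ 0.5023 -0.3311  0.1731] w 0.147 t 25.25 j7 0.91
shift mm [-0.6  0.7 15.1] wz 0.001
[-0.56565163 -0.21901842 -1.99080213] [ 0.3   0.57  0.27  1.73 -0.19  0.87  0.91]
```

View pics/s14.png

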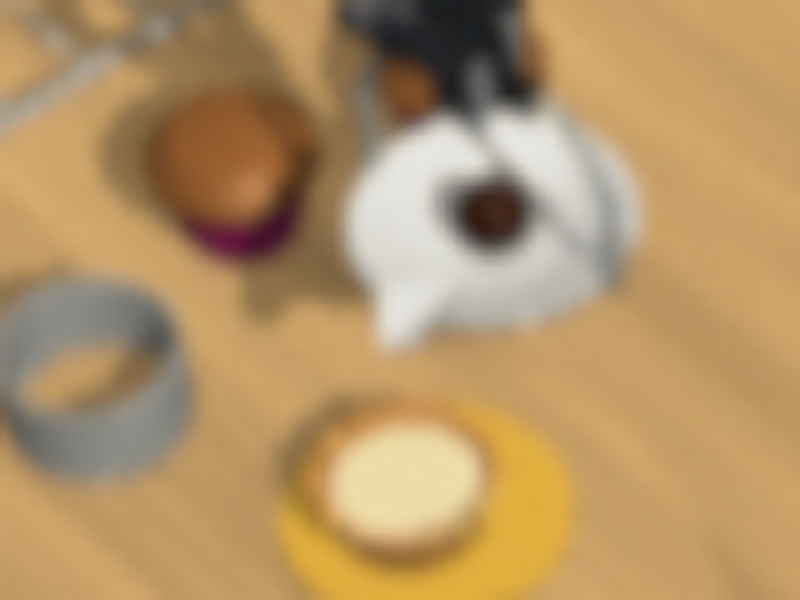

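View pics/t14.png

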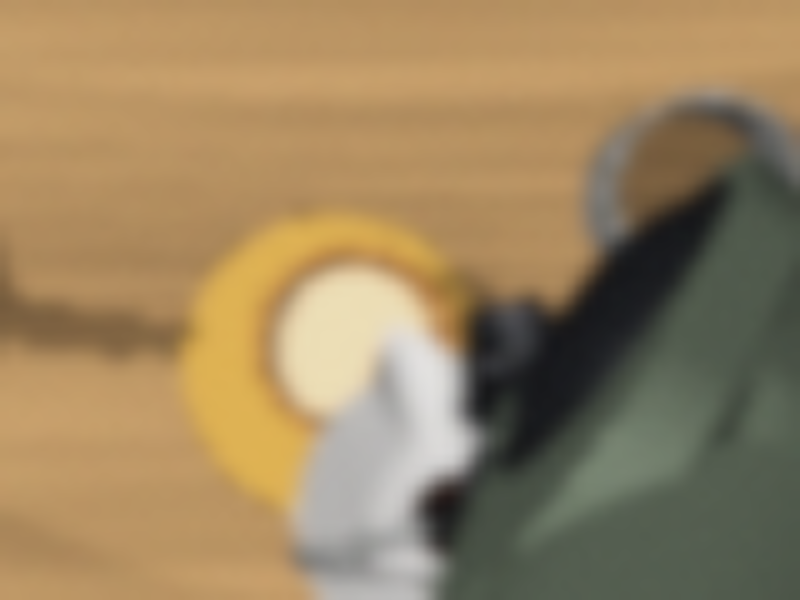

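Emit:
move_arm(rows=[[[0, 0, 2, 0, 0, 0, -1], [0, 0, 6, 0, 0, 0, -1], [0, 0, 11, 0, 0, 0, -1], [0, 0, 14, 0, 0, 0, -1], [0, 0, 16, 0, 0, 0, -1]]])

```text
clock: 25.85
tcp_pos: [0.5022, -0.3311, 0.1568]
tcp_rot: [-0.0, 0.992, 0.129, -0.0]
ft_force: [0.1, -0.7, -2.0]
width: 0.149
```

Emit:
move_arm(rows=[[[0, 0, 0, 0, 0, 0, -1], [0, 0, 0, 0, 0, 0, -1], [0, 0, 0, 0, 0, 0, -1], [0, 0, 0, 0, 0, 0, -1], [0, 0, 0, 0, 0, 0, -1]]])

```text
clock: 26.35
tcp_pos: [0.5024, -0.3311, 0.1574]
tcp_rot: [0.0, 0.992, 0.129, 0.0]
ft_force: [-0.5, 0.2, -1.7]
width: 0.149
```

Emit:
move_arm(rows=[[[0, 0, 0, 0, 0, 0, -1], [0, 0, 0, 0, 0, 0, -1], [0, 0, 0, 0, 0, 0, -1], [0, 0, 0, 0, 0, 0, -1], [0, 0, 0, 0, 0, 0, -1]]])

```text
clock: 26.85
tcp_pos: [0.5024, -0.3311, 0.1573]
tcp_rot: [0.0, 0.992, 0.129, -0.0]
ft_force: [-0.3, 0.4, -1.2]
width: 0.151
```

Run:
```python
from h import *
to((.502,-.332,.158),14.7);print(get_state()['ft_force'],abs(get_state()['joint_vel']).max())
snap("s15","scene",(160,130,240,190),10);snap("t15","top",(310,140,390,200),10);snap("s15b","scene",(130,130,330,280),4)
```

```text
tool x yaw 14.8 tilt -1.0000 tcp [ 0.5024 -0.3311  0.1573] w 0.151 t 26.85 j7 0.91
shift mm [-0.6  0.7 -0.7] wz 0.001
[-0.30201239  0.41061588 -1.16207255] 0.0014646975108439536
```

View pics/s15.png

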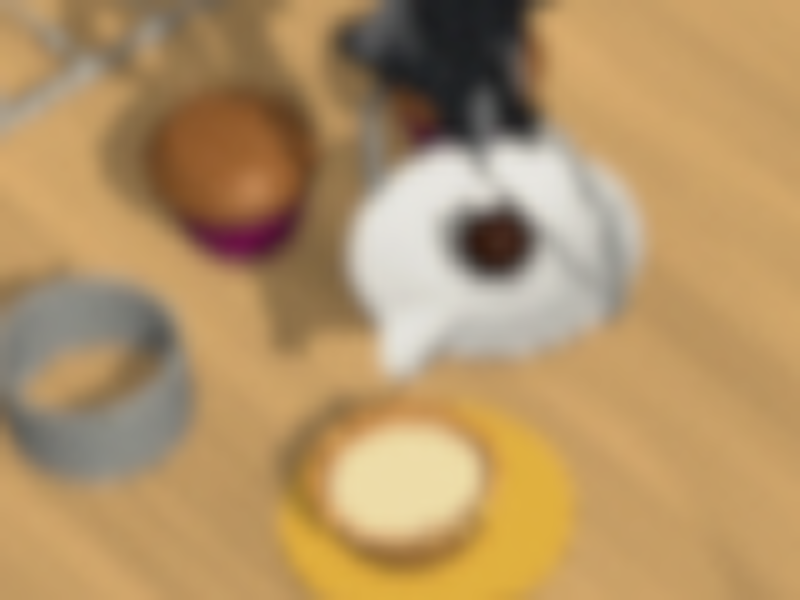

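View pics/t15.png

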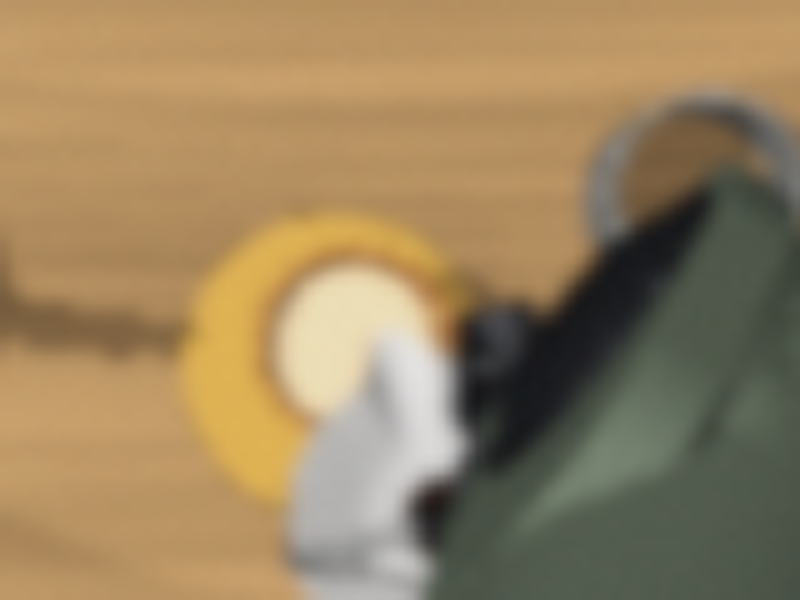

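View pics/s15b.png

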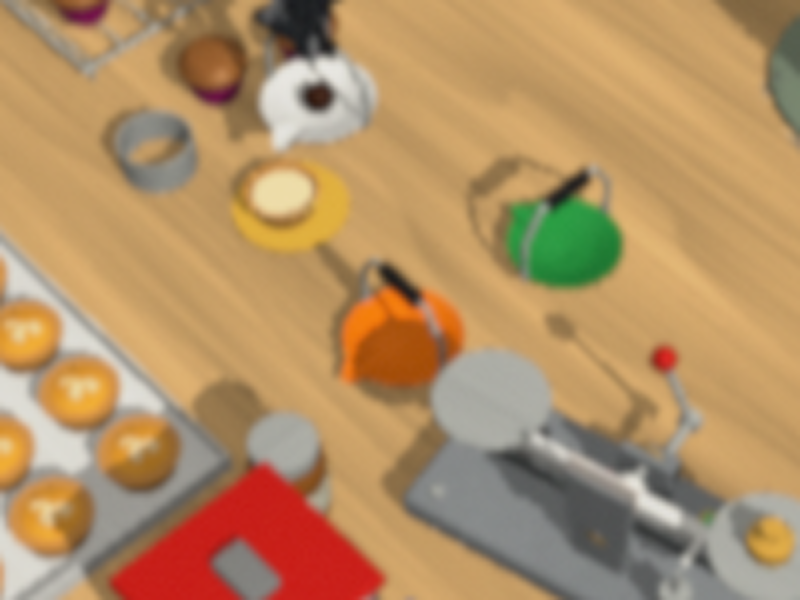

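Run:
```python
from h import *
L=tri((310+38.3-.45,140+34-.45),(160+39.8-.45,130+37.4-.45));print(L)
z=L[0][2]-.016
print("under",z,"truffle",onz("scene",(160+49.7-.45,130+24.2-.45),z+.022))
a=np.radians(14.8);print("centre from lip",L[0][:2]-.072*np.array([np.cos(a),np.sin(a)]))
print("tart now",onz("top",(310+35.2-.45,140+34.2-.45),.03), onz("scene",(160+40.8-.45,130+48.2-.45),.03))
```

```text
(array([ 0.56810857, -0.3136448 ,  0.08474389]), [np.float64(0.4), np.float64(0.4)])
under 0.06874388880449796 truffle [ 0.49996409 -0.33571703  0.09074389]
centre from lip [ 0.49849729 -0.33203689]
tart now [ 0.57185921 -0.31266177  0.03      ] [ 0.57377023 -0.30925136  0.03      ]
```

```bash
python3 -c "
from plant import *
print(finish_job())"
```

```text
the job is handed in; nothing more can be done
None
```

I weighed the truffle and brought the lever back. The job was handed in at about 27 s of the 72 s with the dish still held over the tart. The program gave no verdict, so these are my own measurements.

- **Weighing:** I threw the lever across with the fingers straddling the knob; from its image position it stood at about 0.95 to 1.0 rad. I left it there for about 6.5 s, and the pictures showed no visible swing. I then brought it back to about 0.03 rad before touching the dish.
- **Dish:** I gripped the dish by its bow handle, lifted it level, turned it 90° and carried it to the tart.
- **Last checks:**
  - The lip is about 5 mm from the tart's centre seen from above.
  - The underside is about 69 mm above the bench.
  - The tool is vertical, and the dish looks level in the pictures.
  - The truffle is about 4 mm from the dish's middle.
  - The lip points along 14.8°, about square to the beam by my measurement of the scale.
  - The arm is still, and the grip held at 50 N.
- **Surroundings:** The tart, counterweight, other dishes, muffin, cutter and jar visible in the last picture look unmoved. The second muffin is mostly hidden behind the dish there. The pastry brush, and probably the spare weight, were outside that crop, so I did not re-check them.

No check failed. The one disagreement was between readings of the same point: lip, dish-centre and tart positions differed by up to about 5 mm, well inside the limits.

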